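# Fetch the scrub brush from behind a sliding door of the laundry supply case

### The job

Slide open the clear door that covers the wooden scrub brush, leaving the door over the jar closed, and take the brush out. Set it down gently, bristles down, flat on the floor of the white basket, without dropping it, then slide the case door fully shut again. Do not disturb the jar, the detergent bottle or the mug.

Things in the scene. Friction and masses are not known exactly. Their poses are not given: they have to be found in the camera images.
- case: fixed slant-top case, 260 mm deep (x), 524 wide (y), clear back. Origin: centre of underside; x to its high back, y to its left. Top slopes 20 degrees, 85 mm high in front (x -130) to 180 at the back (x +130), with two clear bypass doors between a 20 mm front rail and a 28 mm back rail. 8 mm divider at y = 0: a bay on each side, the brush in one, the jar in the other
- bay_left (a point): middle of the floor of the left bay (case y 0 to +250 mm), at case y +0.155, 10 mm above the counter. Side walls are 12 mm thick. With its door fully open the bay is clear from its outer wall over 185 mm in y and about 215 mm in x
- bay_right (a point): the same for the right bay (case y 0 to -250 mm), at case y -0.155
- door_left (a joint): opening in m of the left door (+y half, upper track: it slides over the right door): 0 shut, 0.185 fully open; it moves in the case's -y direction as it opens. About 2 N of friction plus 6 N per m/s, stays where it is left. Panel 265 mm wide, 6 mm thick, 0.5 kg. May start up to 15 mm ajar
- door_right (a joint): opening in m of the right door (the -y half, on the lower track, so it slides behind, under, the left door): 0 shut, 0.185 fully open; it slides in the case's +y direction as it opens; otherwise like the left door
- pull_left (a point): middle of the top edge of the left door's steel pull: a fin 14 mm thick (case y), 90 long (up the slope), square to the sloped door, its faces 5 and 19 mm in from the door's outer edge, standing 39 mm out of its own panel; both pulls' tops are level, 39 mm out from the upper panel. Door shut: at case-frame x -0.051, y +0.238, z 0.175 m
- pull_right (a point): middle of the top edge of the right door's steel pull: a fin 14 mm thick (case y), 90 long (up the slope), square to the sloped door, its faces 5 and 19 mm in from the door's outer edge, standing 51 mm out of its own panel; both pulls' tops are level, 39 mm out from the upper panel. Door shut: at case-frame x -0.051, y -0.238, z 0.175 m
- brush: wooden scrub brush, 140 mm long (x), 48 wide (y), 40 high: a wooden block from 22 to 40 mm above its underside, on a bristle pad 130 by 42 mm. Origin: centre of the underside (bristle ends), z up. It lies bristles down on the floor of one bay, roughly along the case's depth, 140 to 170 mm left or right of the case's middle. About 0.18 kg
- jar: closed white jar with a grey lid, 72 mm diameter, 85 mm tall, standing in the bay without the brush. Origin: centre of its underside. To be left alone
- basket: open white plastic laundry basket with slotted sides on the counter to the left of the case, 220 mm (x) by 170 mm (y) outside, 70 mm high, walls and floor 5 mm thick. Loose, 0.6 kg. Origin: centre of its underside, so its inner floor is 5 mm higher
- detergent: white detergent bottle, 90 mm diameter, 200 mm tall, standing beyond the basket; origin: centre of its underside. To be left alone
- mug: white ceramic mug, 80 mm diameter, 90 mm tall, standing behind the case; origin: centre of its underside. To be left alone

How it is judged:
By the outcome, as a careful person would: the job done as asked, in the order asked, and still so for the second after the job is handed in, with the robot touching nothing.
It also fails if it takes over 67 s, if anything falls off the work surface, if the arm or the gripper's body presses on something with over 40 N, if the wrist force passes 120 N, or if a joint passes its speed limit or range.

### The arm

A 6-joint arm with a two-finger parallel gripper is mounted at the origin on the work surface. World frame = base frame: x ahead of the robot, y to its left, z up, the work surface at z = 0. Lengths are in mm, angles in rad, forces in N, time in s.
With the tool pointing down it reaches from about 350 to 775 mm from the base axis. Payload 5.5 kg.
Tool frame: the origin (TCP) lies midway between the tips of the shut fingers; the grasp point (between the pads) lies 19 mm behind it (r.grasp_offset is the distance from the TCP to the grasp point, in mm); z points along the fingers, y is the line along which they close (so a half turn about z gives the same grasp; the last joint's range is limited). The gripper opens to 85 mm and grips with 20 to 120 N. Pads are 22 mm wide; open, the fingers measure 114 mm over their backs; the gripper's body (76 mm by 85 mm) begins 54 mm behind the grasp point. The pads swing forward as they close: fully open they stand 13 mm farther back than shut.
Start: joints at [0.989, 0.313, 0.046, 1.304, 0, 1.431], TCP at [245.881, 519.822, 231.323] pointing down, gripper open.
Joint ranges: [-2.76, 2.76], [-0.86, 1.69], [-1.03, 1.26], [-2.2, 2.34], [-1.47, 1.5], [-3.14, 3.14]. Speed limits (rad/s): [2.57, 2.57, 3.14, 3.14, 3.14, 3.14].

### API

Orientations are given as a rotation vector (axis times angle).
In Python, from cell import monitor, cams, r gives the robot as it stands.
- The arm moves only by the tool step_arm, never from a script. Its argument "plan" is a list that holds one entry, the list of rows, each a list of 7 numbers: the shift along the tool's x, y, z normalised to -1 to 1, where 1 is 1 m, then the turn, a rotation vector about the tool's x, y, z normalised to -1 to 1, where 1 is 0.15 rad, then the closure, from -1 (fully open) to 1 (shut). A call has 1 to 12 rows; each row shifts and turns the commanded pose from where the row before left it, along the tool's axes as they then stand; what a row does not reach is not made up. A row lasts 1/8 s, in which the tool goes at most 62.5 mm and 10.7 degrees, less where a joint would pass 70% of its speed; a pose out of reach is approached as far as the arm can. A call with a number of a shift or a turn outside -1 to 1 is refused whole. A call with a gripper value outside its range is refused whole. The fingers move at their own pace and stop on an object; the grip force is fixed at half the most. Time passes only in rows, so rows that do not move let the fingers close. It gives the time, the measured TCP pose, the force, the opening and the grip force at its end, in the units of the state.
- monitor.state(): the state, without advancing time (a new reading comes with each control period).
- cams.grab_frame(name): name is "scene" or "top" or "wrist"; returns a dict with "image" (384x512x3 uint8, red, green, blue), "z_map" (384x512 float32, mm along the optical axis (not along the pixel's ray), 0 where there is no reading), "fx", "fy", "cx", "cy" (pixels), "position" and "attitude" of the camera in the world. Camera axes: x right, y up, looking along -z (the intrinsics and any distortion apply to the point x, -y, -z); pixel columns grow to the right and rows downward; lengths in mm; the calibration is good to about 2 mm. A picture is of the moment at which its call begins.
- r.close_job(): hands the job in; it is judged then, once.
The state is a dict: "clock": time; "qpos": joint angles; "joint_velocities": joint speeds; "tau": joint torques, N m; "eef_pos": TCP position; "tool_rot": TCP orientation; "ft_force": force on the tool from outside, world axes, zero at the start; "ft_torque": the same for the moment, N m; "finger_gap": finger opening in mm; "gripper_force": force on a finger pad.
Only numpy, scipy, OpenCV 4.12 (cv2) and the standard library are available. Lean on these libraries where they do the work, as an engineer would, in place of code of your own. Each camera call takes 0.05 s, during which the arm holds its last target. There are 200 camera calls.

## Working session

There is one attempt and no reset: what is moved stays moved. The work goes in short steps, Python scripts to look and compute and a tool call to move; the robot and the scene stay as the last step left them, time stands still between calls to the robot, and variables do not carry over. Pictures are saved under pics/ and viewed, at most 10 in all, crops included, and the job is handed in when it is done.

Besides the shell and the picture viewer there is one more tool, called after "Call:" by a JSON object that holds its "method" and its "body". step_arm: Moves the arm, as the interface text tells. Scaled input: -1 to 1 covers 1 m each way for a shift and 0.15 rad each way for a turn. Its arguments: {"type":"object","properties":{"plan":{"type":"array","items":{"type":"array","items":{"type":"array","items":{"type":"number"}}}}},"required":["plan"]}

```bash
ls; mkdir -p pics; cat > h.py <<'E'
import numpy as np,cv2
from scipy.spatial.transform import Rotation as R
from cell import monitor,cams,r
def att(a):
    a=np.array(a,float)
    return a if a.shape==(3,3) else R.from_rotvec(a).as_matrix()
def cloud(f):
    z=f["z_map"];v,u=np.mgrid[:z.shape[0],:z.shape[1]]
    p=np.stack([(u-f["cx"])/f["fx"]*z,-(v-f["cy"])/f["fy"]*z,-z],-1)
    w=p@att(f["attitude"]).T+np.array(f["position"]); w[z==0]=np.nan
    return w
def ray(f,u,v,h):
    "intersect pixel with world z=h"
    d=att(f["attitude"])@np.array([(u-f["cx"])/f["fx"],-(v-f["cy"])/f["fy"],-1]);p=np.array(f["position"])
    return p+d*(h-p[2])/d[2]
E
python3 - <<'E'
from h import *
import pickle
F={n:cams.grab_frame(n) for n in("scene","top")}
pickle.dump(F,open("f0.pkl","wb"))
for n,f in F.items():
    print(n,[ (k,f[k]) for k in f if k not in("image","z_map")])
    cv2.imwrite(f"pics/{n}0.png",cv2.resize(f["image"][:,:,::-1],(800,600)))
print(monitor.state())
E
```

```text
pics
scene [('fx', 426.88754332224386), ('fy', 426.88754332224386), ('cx', 254.08439750323123), ('cy', 197.37162928116473), ('position', array([ 968.09541157,  -62.83373961, 1190.14296101])), ('attitude', array([0.28039101, 0.2290944 , 1.37889817]))]
top [('fx', 487.45915856998823), ('fy', 487.45915856998823), ('cx', 262.9349465826581), ('cy', 186.67690114330918), ('position', array([ 415.24459778,   30.43989309, 1452.24967282])), ('attitude', array([ 0.09981959, -0.11363971, -1.59429182]))]
{'clock': 0.1, 'qpos': array([ 9.89388986e-01,  3.13892703e-01,  4.51322858e-02,  1.30357779e+00,
       -7.30388179e-06,  1.43120235e+00]), 'joint_velocities': array([-0.00103261, -0.00173841,  0.00144598,  0.0012512 , -0.0002642 ,
       -0.00107624]), 'tau': array([ 1.64657184e-03, -4.81725883e+01,  2.99243528e+01,  1.27433069e-02,
       -1.64252410e-04, -3.62279295e-06]), 'eef_pos': array([245.62942419, 519.4240666 , 230.53280346]), 'tool_rot': array([-6.88250208e-01, -3.06472459e+00,  2.26994770e-03]), 'ft_force': array([ 0.38957931, -0.51514195,  0.23328987]), 'ft_torque': array([ 1.95929665e-02,  5.03912016e-02, -5.04194672e-05]), 'gripper_force': 0.0, 'finger_gap': 85.17765022861805}
```

View pics/top0.png

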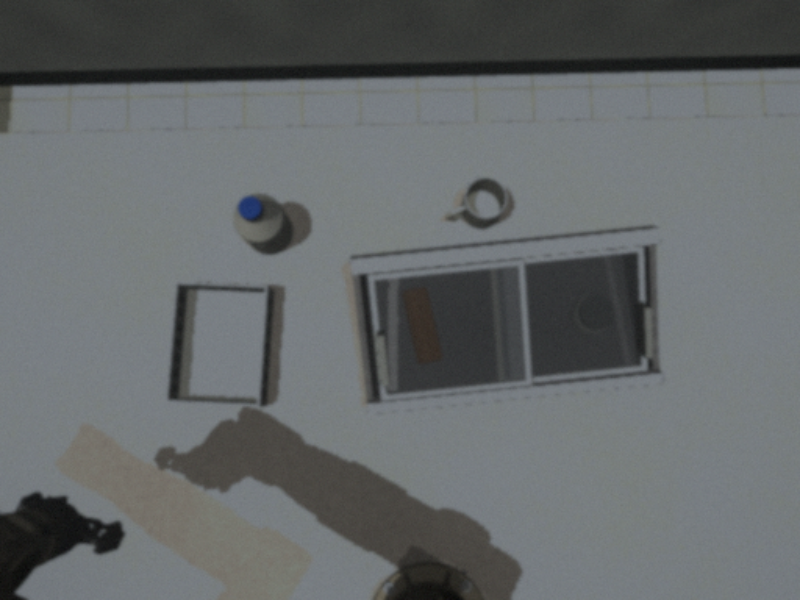

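View pics/scene0.png

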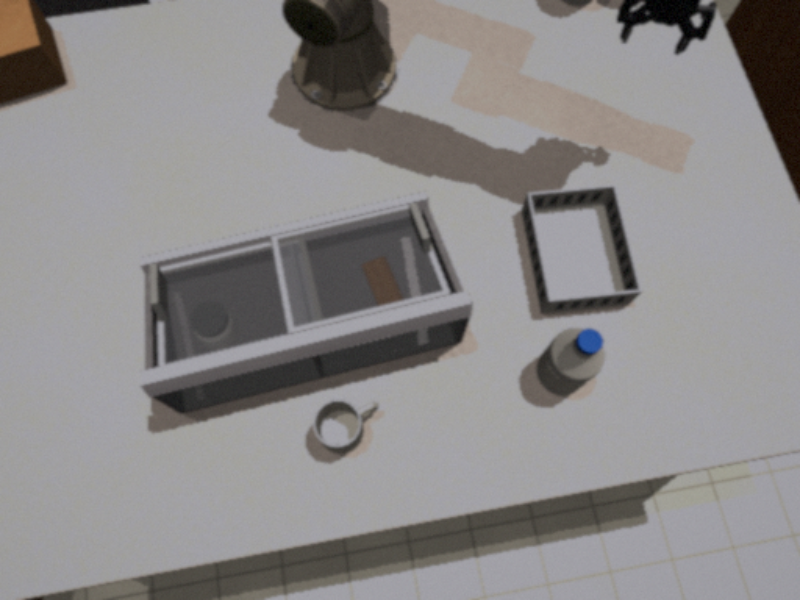

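The brush (orange block at about (422,325) in top, (382,280) in scene) is in the left bay. The left pull is at about (382,360) in top and the jar is at (595,312). The basket is at about (225,345).

```bash
python3 - <<'E'
from h import *
import pickle
F=pickle.load(open("f0.pkl","rb"))
for n,f in F.items():
    w=cloud(f)
    t=w[...,2]
    print(n,"table z",np.nanmedian(t[(np.abs(t)<15)]))
    for nm,box in dict(case=(330,760,-420,215),basket=(330,700,200,520)).items():
        # limit by clusters above height
        m=(t>(60 if nm=="case" else 55))&(t<(200 if nm=="case" else 85))&(w[...,0]>box[0])&(w[...,0]<box[1])&(w[...,1]>box[2])&(w[...,1]<box[3])
        k,lab,st,_=cv2.connectedComponentsWithStats(m.astype(np.uint8))
        for i in range(1,k):
            if st[i,4]<60: continue
            P=w[lab==i]; rc=cv2.minAreaRect(P[:,:2].astype(np.float32))
            print(nm,n,st[i],np.round(rc[0],1),np.round(rc[1],1),round(rc[2],2),"z",np.round(np.percentile(P[:,2],[1,50,99]),1))
    hsv=cv2.cvtColor(f["image"],cv2.COLOR_RGB2HSV)
    c=((hsv[...,0]<18)&(hsv[...,1]>90)&(w[...,0]>380)&(w[...,0]<720)&(w[...,1]>-300)&(w[...,1]<250)).astype(np.uint8)
    k,lab,st,ce=cv2.connectedComponentsWithStats(c)
    for i in range(1,k):
        if st[i,4]<60: continue
        P=w[lab==i];v,u=np.nonzero(lab==i)
        g=np.array([ray(f,a,b,50)[:2] for a,b in zip(u,v)])
        rc=cv2.minAreaRect(g.astype(np.float32))
        print("brush",n,st[i],ce[i],"zs",np.nanpercentile(P[:,2],[5,50,95]),rc,g.mean(0))
E
```

```text
scene table z -0.012527058057457907
case scene [   90   123   212   138 19012] [ 538.7 -150.7] [274.  525.2] 4.46 z [ 69.7 148.8 199. ]
case scene [201 255  41  15 160] [ 746.2 -106.9] [105.8  27.2] 89.66 z [60.7 80.6 93.6]
basket scene [337 118  74  77 877] [517.  372.3] [172.8 223. ] 86.37 z [55.3 67.1 74.3]
top table z 0.5410050433827109
case top [285 130  39  13 141] [ 746.3 -106.2] [107.4  26.7] 89.56 z [60.3 80.7 97. ]
case top [  224   144   200   121 18801] [ 541.5 -151.6] [271.7 525.4] 4.41 z [ 97.7 148.  198.7]
basket top [105 180  67  80 730] [519.7 371.7] [172.2 220.3] 86.11 z [55.4 68.6 76.8]
```

```bash
python3 - <<'E'
from h import *
import pickle
F=pickle.load(open("f0.pkl","rb"))
c0=np.array([540,-151.]);yaw=np.radians(4.44);Rz=np.array([[np.cos(yaw),-np.sin(yaw)],[np.sin(yaw),np.cos(yaw)]])
for n,f in F.items():
    w=cloud(f); q=w.copy(); q[...,:2]=(w[...,:2]-c0)@Rz
    ok=(np.abs(q[...,0])<140)&(np.abs(q[...,1])<268)&(q[...,2]>60)
    P=q[ok]; 
    h=(P[:,2]-138.4)*np.cos(.349)-(P[:,0]+37.7)*np.sin(.349) # height over upper panel
    print(n,np.round(np.percentile(h,[1,10,25,50,75,90,99]),1))
    for s in(1,-1):
        m=(h>28)&(P[:,1]*s>100)
        A=P[m]; print("fin",s,m.sum(),np.round(np.percentile(A,[2,50,98],axis=0),1).tolist(),np.round(np.median(h[m]),1))
    bins=np.arange(-140,141,10)
    for side in(60,-120): 
        mm=(P[:,1]>side)&(P[:,1]<side+60)
        print([ (int(b),round(float(np.median(h[mm&(P[:,0]>=b)&(P[:,0]<b+10)])),1)) for b in bins[:-1] if (mm&(P[:,0]>=b)&(P[:,0]<b+10)).sum()>3])
    im=f["image"].astype(int)
    m=((im[...,0]-im[...,2]>18)&ok).astype(np.uint8)
    k,lab,st,ce=cv2.connectedComponentsWithStats(m)
    for i in range(1,k):
        if st[i,4]<100: continue
        v,u=np.nonzero(lab==i)
        g=np.array([ray(f,a,b,50)[:2] for a,b in zip(u,v)])
        rc=cv2.minAreaRect(g.astype(np.float32)); print("brush",st[i],rc,g.mean(0),"case",(np.array(rc[0])-c0)@Rz)
E
```

```text
scene [-121.6  -46.7  -12.8   -2.1    1.4    3.5   38. ]
fin 1 155 [[-89.7, 216.7, 157.4], [-44.8, 222.4, 176.3], [-5.5, 230.5, 190.7]] 38.4
fin -1 186 [[-88.7, -231.5, 158.9], [-43.4, -223.3, 176.4], [-5.4, -218.1, 190.5]] 38.4
[(-140, 3.3), (-130, 3.4), (-120, 1.7), (-110, 0.9), (-100, 0.3), (-90, 0.3), (-80, 0.1), (-70, 0.5), (-60, 0.1), (-50, 0.6), (-40, 0.0), (-30, -0.0), (-20, 0.0), (-10, 0.4), (0, -0.2), (10, 0.2), (20, -0.1), (30, 0.0), (40, 0.5), (50, 0.5), (60, 0.2), (70, -0.1), (80, 1.1), (90, 1.7), (100, 3.6), (110, 3.1), (120, -10.5), (130, -63.7)]
[(-140, 3.3), (-130, 3.1), (-120, -5.3), (-110, -11.0), (-100, -11.9), (-90, -11.7), (-80, -11.8), (-70, -11.9), (-60, -11.9), (-50, -11.9), (-40, -11.9), (-30, -11.8), (-20, -11.7), (-10, -11.8), (0, -11.8), (10, -11.8), (20, -11.8), (30, -11.9), (40, -11.8), (50, -11.2), (60, -11.9), (70, -11.6), (80, -11.7), (90, 1.1), (100, 3.0), (110, 3.7), (120, -9.3), (130, -63.8)]
brush [232 165  25  30 430] ((521.287109375, -7.590126037597656), (88.75003814697266, 43.756404876708984), 11.449747085571289) [521.34132731  -7.34324318] ca
[... 267 characters left out ...]
130, 3.2), (-120, 1.0), (-110, 0.7), (-100, -0.2), (-90, -0.1), (-80, 0.2), (-70, 0.4), (-60, 0.7), (-50, 0.2), (-40, -0.3), (-30, -0.1), (-20, 0.3), (-10, -0.0), (0, 0.2), (10, -0.1), (20, -0.3), (30, 0.0), (40, 0.1), (50, 0.6), (60, -0.5), (70, 0.5), (80, 0.6), (90, 1.2), (100, 2.7), (110, 3.3), (120, 1.9), (130, -21.6)]
[(-140, 3.1), (-130, 2.3), (-120, -1.8), (-110, -11.0), (-100, -11.7), (-90, -11.7), (-80, -12.1), (-70, -12.3), (-60, -12.1), (-50, -12.0), (-40, -12.5), (-30, -12.2), (-20, -12.1), (-10, -12.1), (0, -11.3), (10, -11.5), (20, -11.4), (30, -12.0), (40, -11.7), (50, -11.6), (60, -11.8), (70, -11.4), (80, -11.5), (90, -10.7), (100, 2.7), (110, 3.4), (120, 2.1), (130, -20.7)]
```

```bash
python3 - <<'E'
from h import *
import pickle
F=pickle.load(open("f0.pkl","rb"))
c0=np.array([542,-151.]);yaw=np.radians(4.44);Rz=np.array([[np.cos(yaw),-np.sin(yaw)],[np.sin(yaw),np.cos(yaw)]])
for n,f in F.items():
    w=cloud(f); q=w.copy(); q[...,:2]=(w[...,:2]-c0)@Rz
    P=q[(q[...,0]>20)&(q[...,0]<70)&(np.abs(q[...,1])<275)]
    h=(P[:,2]-138.4)*np.cos(.349)-(P[:,0]+37.7)*np.sin(.349)
    for a,b in((-275,-210),(-50,20),(205,275)):
        print(n,[(int(y),round(float(np.median(h[(P[:,1]>=y)&(P[:,1]<y+5)])),1)) for y in range(a,b,5) if ((P[:,1]>=y)&(P[:,1]<y+5)).any()])
top=F["top"]["image"]
i=cv2.resize(top[140:270,215:430,::-1],None,fx=3.6,fy=3.6,interpolation=cv2.INTER_CUBIC)
cv2.imwrite("pics/c1.png",cv2.convertScaleAbs(i,alpha=1.7))
E
```

```text
scene [(-265, -19.2), (-260, -18.7), (-255, -20.0), (-250, -29.1), (-240, -10.5), (-235, -10.0), (-230, -9.9), (-225, -10.7), (-220, -11.0), (-215, -11.1)]
scene [(-50, -11.0), (-45, -11.2), (-40, -10.7), (-35, -11.0), (-30, 2.6), (-25, 2.1), (-20, 1.2), (-15, 0.9), (-10, 1.2), (-5, 1.0), (0, 0.3), (5, 1.0), (10, 0.6), (15, 0.5)]
scene [(205, 1.3), (210, 0.7), (215, 0.9), (220, 1.2), (225, 1.9), (230, 1.7), (235, 2.1), (250, -30.9), (255, -18.8), (260, -19.1)]
top [(-265, -20.3), (-260, -18.8), (-255, -21.4), (-250, -29.2), (-240, -11.6), (-235, -10.4), (-230, -10.0), (-225, -10.7), (-220, -11.2), (-215, -10.9)]
top [(-50, -10.8), (-45, -10.2), (-40, -10.7), (-35, -11.3), (-30, 1.1), (-25, 1.9), (-20, 0.4), (-15, 0.0), (-10, 0.5), (-5, 0.8), (0, 0.8), (5, 0.2), (10, 1.3), (15, 0.3)]
top [(205, 1.2), (210, 1.1), (215, 1.4), (220, 0.3), (225, 2.0), (230, 1.4), (235, 2.8), (240, -147.4), (245, -147.4), (250, -23.9), (255, -19.2), (260, -19.7), (265, -149.0), (270, -156.8)]
```

View pics/c1.png

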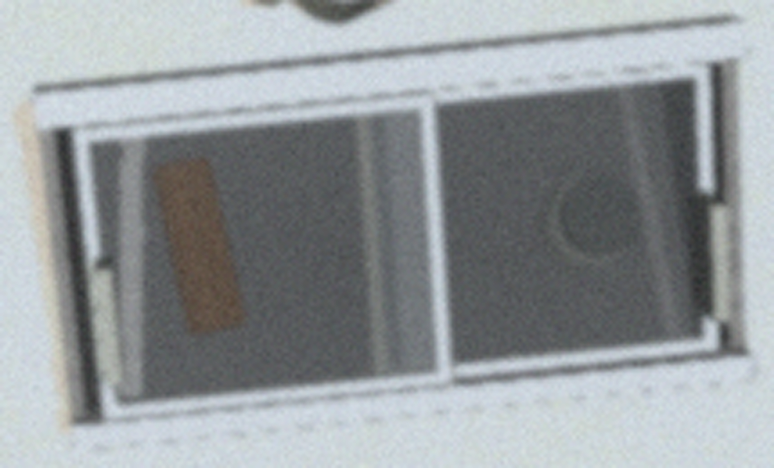

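```bash
cat >> h.py <<'E'
C0=np.array([542,-151.]);YAW=np.radians(4.44);RZ=np.array([[np.cos(YAW),-np.sin(YAW)],[np.sin(YAW),np.cos(YAW)]])
def c2w(x,y,z): return np.r_[C0+RZ@[x,y],z]
def w2c(p): return np.r_[(np.array(p)[:2]-C0)@RZ,p[2]]
def plan(*wps,yaw=None):
    "print total turn (units of .15 rad, tool axes) to a down pose whose tool y lies at world angle yaw+-90, then tool shifts (m) per waypoint after the turn"
    s=monitor.state(); Rm=R.from_rotvec(s["tool_rot"]); p=s["eef_pos"]
    Rt=Rm
    if yaw is not None:
        best=None
        for k in(0,np.pi):
            a=yaw+k; M=np.array([[np.cos(a),np.sin(a),0],[np.sin(a),-np.cos(a),0],[0,0,-1]])
            T=R.from_matrix(M); d=(Rm.inv()*T).as_rotvec()
            if best is None or np.linalg.norm(d)<np.linalg.norm(best[0]): best=(d,T)
        print("turn",np.round(best[0]/.15,3)); Rt=best[1]
    print("at",np.round(p,1),"case",np.round(w2c(p),1),"F",np.round(s["ft_force"],1),"gap",round(s["finger_gap"],1),"t",round(s["clock"],2),"q6",round(s["qpos"][5],2))
    for w in wps:
        print("shift",np.round(Rt.inv().apply(np.array(w)-p)/1000,4)); p=np.array(w)
E
python3 -c "
from h import *
plan(c2w(-45,270,231),c2w(-45,270,150),yaw=YAW)"
```

```text
turn [-0.01  -0.004 -3.462]
at [245.6 519.4 230.5] case [-243.6  691.4  230.5] F [ 0.4 -0.5  0.2] gap 85.2 t 0.1 q6 1.43
shift [-0.1986 -0.4214 -0.0005]
shift [0.    0.    0.081]
```

Call:
{"method": "step_arm", "body": {"plan": [[[0,0,0,0,0,-0.866,1],[0,0,0,0,0,-0.866,1],[0,0,0,0,0,-0.866,1],[0,0,0,0,0,-0.864,1],[-0.025,-0.0527,0,0,0,0,1],[-0.025,-0.0527,0,0,0,0,1],[-0.025,-0.0527,0,0,0,0,1],[-0.025,-0.0527,0,0,0,0,1],[-0.025,-0.0527,0,0,0,0,1],[-0.025,-0.0527,0,0,0,0,1],[-0.025,-0.0527,0,0,0,0,1],[-0.0236,-0.0525,0,0,0,0,1]]]}}

```text
clock: 1.6
eef_pos: [477.0, 113.2, 231.0]
tool_rot: [0.121, -3.139, -0.0]
ft_force: [0.9, 0.4, -0.1]
finger_gap: -0.3
gripper_force: 0.0
```

```bash
python3 -c "
from h import *
plan(c2w(-45,270,150),c2w(-45,250,150),yaw=YAW)
f=cams.grab_frame('wrist');w=cloud(f);q=w.copy();q[...,:2]=(w[...,:2]-C0)@RZ
h=(q[...,2]-138.4)*np.cos(.349)-(q[...,0]+37.7)*np.sin(.349)
m=(h>33)&(h<45)&(abs(q[...,0]+51)<70)&(abs(q[...,1]-224)<30)
print(m.sum(),np.percentile(q[m],[3,50,97],axis=0),np.median(h[m]))
cv2.imwrite('pics/w1.png',f['image'][:,:,::-1])"
```

```text
turn [ 0.001 -0.002 -0.001]
at [477.  113.2 231. ] case [-44.3 268.5 231. ] F [ 0.9  0.4 -0.1] gap -0.3 t 1.6 q6 -0.01
shift [0.0007 0.0015 0.081 ]
shift [-0.   -0.02  0.  ]
2425 [[-89.27676784 216.75758721 160.09509976]
 [-49.62955447 223.63909914 174.68482666]
 [-11.27659945 229.72904992 188.57209889]] 38.36825845597165
```

View pics/w1.png

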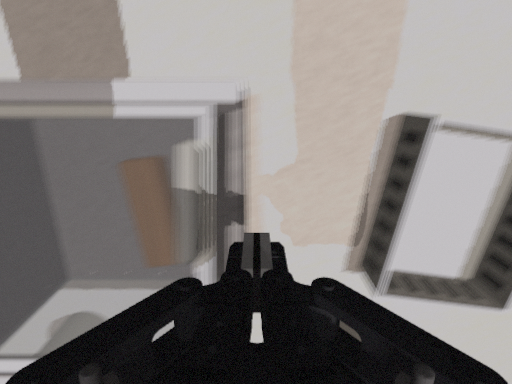

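The wrist view shows the left fin, foreshortened at about (210,220), the brush at (150,210) and the basket at right. The fin centre measures case y = 223.6, so the left door is about 14 mm ajar.

Call:
{"method": "step_arm", "body": {"plan": [[[0,0,0.04,0,0,0,1],[0,0,0.041,0,0,0,1],[0,0,0,0,0,0,1],[0,-0.015,0,0,0,0,1],[0,-0.005,0,0,0,0,1],[0,-0.005,0,0,0,0,1],[0,-0.005,0,0,0,0,1],[0,-0.01,0,0,0,0,1],[0,-0.02,0,0,0,0,1],[0,-0.02,0,0,0,0,1]]]}}

```text
clock: 2.9
eef_pos: [483.2, 34.9, 150.7]
tool_rot: [-0.123, 3.138, 0.001]
ft_force: [2.3, 3.5, 2.4]
finger_gap: -0.1
gripper_force: 1.5
```

```bash
cat > fin.py <<'E'
from h import *
import sys
plan(yaw=YAW)
f=cams.grab_frame(sys.argv[1]);w=cloud(f);q=w.copy();q[...,:2]=(w[...,:2]-C0)@RZ
h=(q[...,2]-138.4)*np.cos(.349)-(q[...,0]+37.7)*np.sin(.349)
m=(h>33)&(h<42)&(abs(q[...,0]+51)<50)&(abs(q[...,1])<262)
for s in(0,1):
    mm=m&(q[...,0]>-15 if s==0 else q[...,0]<-70)
    for a,b in((-262,-150),(-150,262)):
        k=mm&(q[...,1]>a)&(q[...,1]<b)
        if k.sum()>3: print("back" if s==0 else "front",k.sum(),np.round(np.percentile(q[k][:,1],[5,50,95]),1))
E
python3 fin.py top
```

```text
turn [0.004 0.009 0.006]
at [483.2  34.9 150.7] case [-44.2 189.9 150.7] F [2.3 3.5 2.4] gap -0.1 t 2.9 q6 -0.17
back 14 [-230.8 -224.3 -218.9]
front 46 [-231.9 -223.7 -218.5]
```

Call:
{"method": "step_arm", "body": {"plan": [[[0,-0.02,0,0,0,0,1],[0,-0.02,0,0,0,0,1],[0,-0.02,0,0,0,0,1],[0,-0.02,0,0,0,0,1],[0,-0.01,0,0,0,0,1],[0,-0.01,0,0,0,0,1],[0,-0.005,0,0,0,0,1],[0,0,0,0,0,0,1]]]}}

```text
clock: 3.95
eef_pos: [490.5, -69.8, 150.1]
tool_rot: [0.121, -3.138, 0.001]
ft_force: [-0.2, 0.5, 0.4]
finger_gap: 0.1
gripper_force: 0.0
```

```bash
python3 fin.py top
```

```text
turn [-0.004 -0.005 -0.003]
at [490.5 -69.8 150.1] case [-45.   85.  150.1] F [-0.2  0.5  0.4] gap 0.1 t 3.95 q6 -0.38
back 14 [-229.8 -224.  -219.3]
front 44 [-232.7 -224.4 -218.8]
```

Call:
{"method": "step_arm", "body": {"plan": [[[0,-0.003,0,0,0,0,1],[0,-0.003,0,0,0,0,1],[0,-0.002,0,0,0,0,1],[0,-0.002,0,0,0,0,1]]]}}

```text
clock: 4.5
eef_pos: [491.2, -79.3, 150.1]
tool_rot: [0.122, -3.138, -0.001]
ft_force: [-0.7, 2.2, -1.1]
finger_gap: 0.1
gripper_force: 1.0
```

Call:
{"method": "step_arm", "body": {"plan": [[[0,-0.002,0,0,0,0,1],[0,-0.002,0,0,0,0,1],[0,-0.001,0,0,0,0,1],[0,-0.001,0,0,0,0,1]]]}}

```text
clock: 5.0
eef_pos: [491.4, -82.0, 150.1]
tool_rot: [0.125, -3.139, -0.012]
ft_force: [-2.0, 16.2, 2.8]
finger_gap: 0.1
gripper_force: 8.1
```

End stop reached (16 N). I'll back off, lift, move over the brush and open.

Call:
{"method": "step_arm", "body": {"plan": [[[0,0.006,0,0,0,0,1],[0,0.004,-0.02,0,0,0,1],[0,0,-0.05,0,0,0,0],[0.005,0.03,-0.05,0,0,0,-1],[0.005,0.02,0,0,0,0,-1],[-0.05,0,0,0,0,0,-1],[0,0,0,0,0,0,-1],[0,0,0,0,0,0,-1]]]}}

```text
clock: 6.0
eef_pos: [526.9, -22.5, 269.4]
tool_rot: [0.122, -3.138, 0.0]
ft_force: [0.3, -0.2, 0.0]
finger_gap: 85.4
gripper_force: 0.0
```

```bash
cat > br.py <<'E'
from h import *
plan(yaw=YAW)
for n in("wrist","top"):
    f=cams.grab_frame(n);w=cloud(f);q=w.copy();q[...,:2]=(w[...,:2]-C0)@RZ
    m=(q[...,2]>38)&(q[...,2]<60)&(q[...,0]>-105)&(q[...,0]<95)&(q[...,1]>75)&(q[...,1]<240)
    k,lab,st,_=cv2.connectedComponentsWithStats(m.astype(np.uint8)); i=1+np.argmax(st[1:,4])
    P=w[lab==i]; rc=cv2.minAreaRect(P[:,:2].astype(np.float32))
    print(n,st[i],"world",np.round(rc[0],1),np.round(rc[1],1),round(rc[2],1),"case",w2c(np.r_[rc[0],0]).round(1),"z",np.percentile(P[:,2],[5,50,95]).round(1))
    fl=(abs(q[...,0])<90)&(q[...,1]>80)&(q[...,1]<110); print("floor z",np.nanmedian(q[fl][:,2]))
    cv2.imwrite(f"pics/b_{n}.png",f["image"][:,:,::-1])
    if n=="top":
        h=(q[...,2]-138.4)*np.cos(.349)-(q[...,0]+37.7)*np.sin(.349)
        k=(h>33)&(h<42)&(abs(q[...,0]+51)<45)
        for a,b in((-262,-150),(0,100)):
            kk=k&(q[...,1]>a)&(q[...,1]<b); print("fin",kk.sum(),np.percentile(q[kk][:,1],[5,50,95]).round(1) if kk.any() else '')
E
python3 br.py
```

```text
turn [-0.    -0.01   0.001]
at [526.9 -22.5 269.4] case [ -5.1 129.3 269.4] F [ 0.3 -0.2  0. ] gap 85.4 t 6.0 q6 -0.27
wrist [ 246  117   48  109 3908] world [545.   -2.4] [138.6  48. ] 11.4 case [ 14.5 148.    0. ] z [46.9 49.3 50.6]
floor z 322.80883170463284Traceback (most recent call last):
  File "br.py", line 6, in <module>
    k,lab,st,_=cv2.connectedComponentsWithStats(m.astype(np.uint8)); i=1+np.argmax(st[1:,4])
                                                                         ~~~~~~~~~^^^^^^^^^^
    return _wrapfunc(a, 'argmax', axis=axis, out=out, **kwds)
    return bound(*args, **kwds)
ValueError: attempt to get argmax of an empty sequence
```

View pics/b_wrist.png

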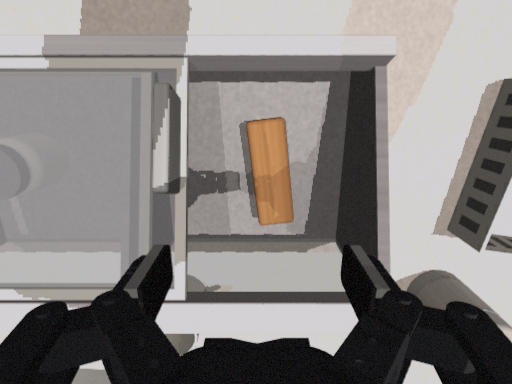

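```bash
python3 -c "
from h import *
import pickle
f=pickle.load(open('f0.pkl','rb'))['top']
g=[ray(f,215+x/3.6,140+y/3.6,50)[:2] for x,y in((155,165),(207,157),(243,325),(192,333))]
print(np.mean(g,0),cv2.minAreaRect(np.float32(g)))
b=np.array([545,-2.4])
plan([*b,269],[*b,150],[*b,18],yaw=np.radians(11.4))"
```

```text
[543.76770282  -4.0860988 ] ((543.727783203125, -3.75787353515625), (140.34591674804688, 42.42146301269531), 10.309033393859863)
turn [-0.    -0.004 -0.812]
at [526.6 -22.6 270.1] case [ -5.4 129.2 270.1] F [ 0.3  0.1 -0.1] gap 85.6 t 6.1 q6 -0.27
shift [-0.022   0.0162  0.0011]
shift [0.    0.    0.119]
shift [0.    0.    0.132]
```

Both views agree on the brush (544.5, -3, yaw 11°), so I'll go for the grasp.

Call:
{"method": "step_arm", "body": {"plan": [[[0,0,0,0,0,-0.81,-1],[-0.022,0.016,0,0,0,0,-1],[0,0,0.06,0,0,0,-1],[0,0,0.06,0,0,0,-1],[0,0,0.04,0,0,0,-1],[0,0,0.04,0,0,0,-1],[0,0,0.03,0,0,0,-1],[0,0,0.02,0,0,0,-1],[0,0,0,0,0,0,-1]]]}}

```text
clock: 7.22
eef_pos: [543.8, -2.4, 19.2]
tool_rot: [0.311, -3.123, -0.001]
ft_force: [-0.1, -0.1, 1.0]
finger_gap: 85.1
gripper_force: 0.0
```

```bash
python3 - <<'E'
from h import *
plan([544.5,-3,18],yaw=np.radians(11.4))
f=cams.grab_frame("wrist");w=cloud(f)
cv2.imwrite("pics/g1.png",f["image"][:,:,::-1])
# basket from top-level view
f=cams.grab_frame("top");w=cloud(f);t=w[...,2]
m=(t>55)&(t<85)&(w[...,0]>330)&(w[...,0]<700)&(w[...,1]>240)&(w[...,1]<520)
print(cv2.minAreaRect(w[m][:,:2].astype(np.float32)))
E
```

```text
turn [ 0.007 -0.02  -0.004]
at [543.8  -2.4  19.2] case [ 13.3 148.   19.2] F [-0.1 -0.1  1. ] gap 85.1 t 7.22 q6 -0.35
shift [-0.0006 -0.0007  0.0012]
((558.54736328125, 367.3909912109375), (178.7278594970703, 303.7218322753906), 83.85780334472656)
```

View pics/g1.png

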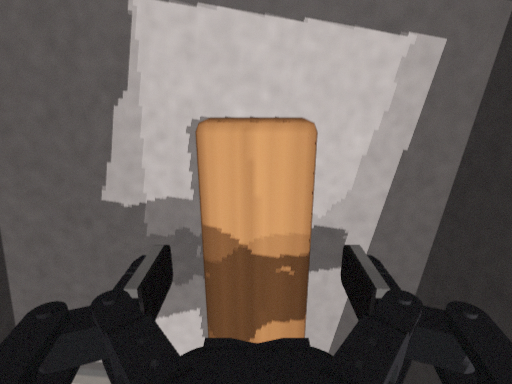

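Brush lies centred between the open fingers (columns 200-315). Closing and lifting.

Call:
{"method": "step_arm", "body": {"plan": [[[0,0,0,0,0,0,1],[0,0,0,0,0,0,1],[0,0,0,0,0,0,1],[0,0,0,0,0,0,1],[0,0,0,0,0,0,1],[0,0,-0.01,0,0,0,1],[0,0,-0.03,0,0,0,1],[0,0,-0.04,0,0,0,1],[0,0,-0.04,0,0,0,1],[0,0,-0.04,0,0,0,1],[0,0,-0.04,0,0,0,1],[0,0,0,0,0,0,1]]]}}

```text
clock: 8.82
eef_pos: [547.6, -2.6, 224.3]
tool_rot: [-0.312, 3.119, -0.003]
ft_force: [-0.5, 1.0, -1.8]
finger_gap: 47.0
gripper_force: 62.1
```

```bash
python3 - <<'E'
from h import *
b=[518.5,372]
s=monitor.state();z=s["eef_pos"][2]; print(s["gripper_force"])
plan([*b,z],[*b,z-200],yaw=np.radians(-3.8))
f=cams.grab_frame("wrist");w=cloud(f);cv2.imwrite("pics/l1.png",f["image"][:,:,::-1])
f=cams.grab_frame("top");w=cloud(f)
m=(w[...,2]>210)&(abs(w[...,0]-544)<100)&(abs(w[...,1])<60)
E
```

```text
62.06053376197815
turn [-0.01   0.044  1.77 ]
at [547.6  -2.6 224.3] case [ 17.1 147.5 224.3] F [-0.5  1.  -1.8] gap 47.0 t 8.82 q6 -0.35
shift [0.0539 0.3719 0.    ]
shift [0.  0.  0.2]
```

View pics/l1.png

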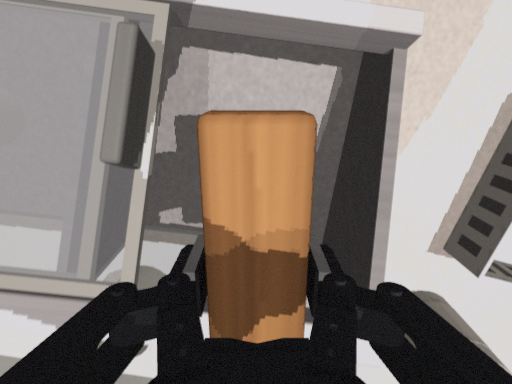

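The brush is held level. Carrying it to over the basket.

Call:
{"method": "step_arm", "body": {"plan": [[[0,0,0,0,0.02,0.885,1],[0,0,0,0,0.02,0.885,1],[0.003,0.022,0,0,0,0,1],[0.006,0.04,0,0,0,0,1],[0.0075,0.05,0,0,0,0,1],[0.0075,0.05,0,0,0,0,1],[0.0075,0.05,0,0,0,0,1],[0.0075,0.05,0,0,0,0,1],[0.0075,0.05,0,0,0,0,1],[0.0055,0.04,0,0,0,0,1],[0.002,0.02,0,0,0,0,1],[0,0,0,0,0,0,1]]]}}

```text
clock: 10.42
eef_pos: [515.7, 372.9, 218.6]
tool_rot: [-0.101, -3.132, 0.003]
ft_force: [-0.6, -1.0, -1.9]
finger_gap: 47.4
gripper_force: 62.0
```

```bash
python3 - <<'E'
from h import *
b=[518.5,372]
plan([*b,100],[*b,30],[*b,14],yaw=np.radians(-3.8))
f=cams.grab_frame("wrist");w=cloud(f);cv2.imwrite("pics/k1.png",f["image"][:,:,::-1])
t=w[...,2]
m=(t>60)&(t<78)&(w[...,0]<720)&(w[...,1]>260)&(w[...,1]<480)
P=w[m]; print(m.sum(),np.percentile(P,[1,50,99],axis=0).round(1))
print("left wall y",np.percentile(P[P[:,1]>430][:,1],[5,50,95]),"right",np.percentile(P[P[:,1]<310][:,1],[5,50,95]))
E
```

```text
turn [-0.017 -0.054  0.011]
at [515.7 372.9 218.6] case [ 14.4 524.4 218.6] F [-0.6 -1.  -1.9] gap 47.4 t 10.43 q6 0.56
shift [-0.0028 -0.0007  0.1186]
shift [0.   0.   0.07]
shift [0.    0.    0.016]
3969 [[405.8 283.2  60.3]
 [457.3 370.1  69.1]
 [694.1 461.3  71.3]]
left wall y [440.48824915 453.75135253 460.4817413 ] right [284.22790286 292.09661356 301.48372943]
```

View pics/k1.png

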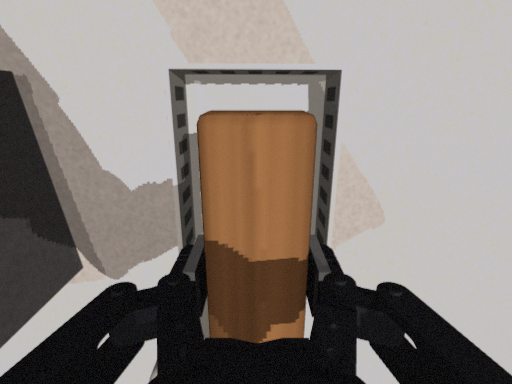

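The brush is centred over and parallel to the basket (rim columns 170-340). Descending.

Call:
{"method": "step_arm", "body": {"plan": [[[-0.003,-0.001,0.04,0,-0.05,0,1],[0,0,0.05,0,0,0,1],[0,0,0.04,0,0,0,1],[0,0,0.03,0,0,0,1],[0,0,0.02,0,0,0,1],[0,0,0.01,0,0,0,1],[0,0,0.003,0,0,0,1],[0,0,0,0,0,0,1],[0,0,0,0,0,0,1]]]}}

```text
clock: 11.6
eef_pos: [520.2, 371.3, 28.4]
tool_rot: [0.104, 3.137, 0.0]
ft_force: [-0.4, 0.4, -0.9]
finger_gap: 47.1
gripper_force: 62.1
```

Call:
{"method": "step_arm", "body": {"plan": [[[0,0,0.006,0,0,0,1],[0,0,0.003,0,0,0,1],[0,0,0.002,0,0,0,1],[0,0,0,0,0,0,1]]]}}

```text
clock: 12.1
eef_pos: [519.2, 371.0, 16.6]
tool_rot: [0.104, 3.139, -0.001]
ft_force: [-1.1, -1.3, 2.3]
finger_gap: 47.1
gripper_force: 62.3
```

Call:
{"method": "step_arm", "body": {"plan": [[[0,0,0.001,0,0,0,1],[0,0,0.001,0,0,0,1],[0,0,0,0,0,0,1]]]}}

```text
clock: 12.48
eef_pos: [519.2, 371.0, 16.6]
tool_rot: [0.104, 3.138, -0.001]
ft_force: [-5.6, -3.7, 15.4]
finger_gap: 46.6
gripper_force: 64.0
```

Contact made at z 16.6; ease off and release, then rise.

Call:
{"method": "step_arm", "body": {"plan": [[[0,0,-0.0015,0,0,0,1],[0,0,0,0,0,0,0.1],[0,0,0,0,0,0,-0.5],[0,0,0,0,0,0,-0.6],[0,0,0,0,0,0,-0.6],[0,0,-0.02,0,0,0,-0.6],[0,0,-0.05,0,0,0,-0.6],[0,0,-0.06,0,0,0,-0.6],[0,0,-0.06,0,0,0,-0.6],[0,0,-0.04,0,0,0,1]]]}}

```text
clock: 13.72
eef_pos: [519.8, 371.6, 249.3]
tool_rot: [0.104, 3.135, 0.002]
ft_force: [0.9, 1.1, -0.0]
finger_gap: 51.4
gripper_force: 0.0
```

```bash
python3 - <<'E'
from h import *
plan(c2w(-45,-10,245),c2w(-45,-10,150),yaw=YAW)
f=cams.grab_frame("wrist");w=cloud(f);cv2.imwrite("pics/p1.png",f["image"][:,:,::-1])
m=(abs(w[...,2]-45)<10)&(abs(w[...,1]-372)<60)&(abs(w[...,0]-518)<90);P=w[m]
print(m.sum(),cv2.minAreaRect(P[:,:2].astype(np.float32)),np.percentile(P[:,2],[5,50,95]))
E
python3 fin.py scene
```

```text
turn [ 0.006  0.033 -0.96 ]
at [519.8 371.6 249.3] case [ 18.4 522.8 249.3] F [ 0.9  1.1 -0. ] gap 51.4 t 13.72 q6 0.56
shift [ 0.0634 -0.5328  0.0043]
shift [0.    0.    0.095]
4427 ((518.0220336914062, 371.7990417480469), (48.042388916015625, 137.5662384033203), 86.1917724609375) [42.06630717 44.29911662 45.61225612]
turn [ 0.028  0.074 -0.96 ]
at [521.3 372.4 254.5] case [ 19.8 523.4 254.5] F [0.9 1.1 3.4] gap 44.2 t 13.78 q6 0.56
back 16 [-230.5 -222.6 -218.1]
back 19 [48.2 53.1 58.7]
front 38 [-231.3 -224.9 -217.9]
front 32 [47.4 53.5 59.6]
```

View pics/p1.png

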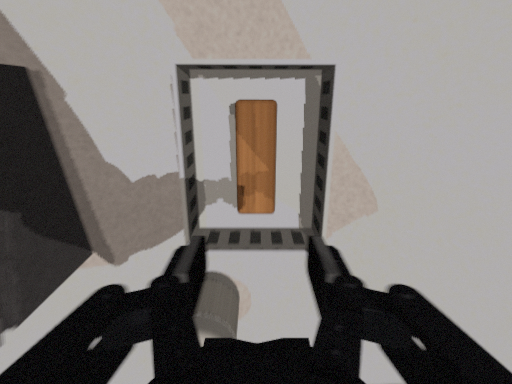

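The brush lies flat and centred in the basket (block at (256,155), top at 44 mm). The door fin is at +53, so it was fully open. Now to close the door.

Call:
{"method": "step_arm", "body": {"plan": [[[0,0,0,0,0.035,-0.96,1],[0.007,-0.03,0,0,0,0,1],[0.007,-0.055,0,0,0,0,1],[0.007,-0.055,0,0,0,0,1],[0.007,-0.055,0,0,0,0,1],[0.007,-0.055,0,0,0,0,1],[0.007,-0.055,0,0,0,0,1],[0.007,-0.055,0,0,0,0,1],[0.007,-0.055,0,0,0,0,1],[0.007,-0.055,0,0,0,0,1],[0,-0.053,0,0,0,0,1],[0,0,0,0,0,0,1]]]}}

```text
clock: 15.32
eef_pos: [496.6, -158.5, 245.1]
tool_rot: [0.113, -3.135, 0.001]
ft_force: [-0.2, 0.9, 0.6]
finger_gap: -0.4
gripper_force: 0.0
```

```bash
python3 -c "
from h import *
plan(c2w(-45,0,248),c2w(-45,0,150),c2w(-45,25,150),yaw=YAW)"
```

```text
turn [-0.004 -0.031 -0.037]
at [ 496.6 -158.5  245.1] case [-45.8  -3.9 245.1] F [-0.2  0.9  0.6] gap -0.4 t 15.32 q6 -0.53
shift [-0.0008  0.0039 -0.0029]
shift [0.    0.    0.098]
shift [0.    0.025 0.   ]
```

Call:
{"method": "step_arm", "body": {"plan": [[[0,0,0.045,0,-0.03,-0.037,1],[0,0,0.05,0,0,0,1],[0,0,0,0,0,0,1],[0,0.02,0,0,0,0,1],[0,0.01,0,0,0,0,1],[0,0.005,0,0,0,0,1],[0,0.005,0,0,0,0,1],[0,0.01,0,0,0,0,1],[0,0.02,0,0,0,0,1],[0,0.02,0,0,0,0,1]]]}}

```text
clock: 16.58
eef_pos: [489.6, -64.6, 151.5]
tool_rot: [-0.129, 3.137, -0.001]
ft_force: [2.4, -2.1, 0.3]
finger_gap: -0.3
gripper_force: 1.5
```

```bash
python3 fin.py scene
```

```text
turn [-0.005  0.013  0.033]
at [489.6 -64.6 151.5] case [-45.5  90.2 151.5] F [ 2.4 -2.1  0.3] gap -0.3 t 16.57 q6 -0.38
back 19 [-231.2 -225.4 -218.8]
back 19 [106.  113.  118.7]
front 36 [-230.7 -223.9 -218.7]
```

Call:
{"method": "step_arm", "body": {"plan": [[[0,0.02,0,0,0,0,1],[0,0.02,0,0,0,0,1],[0,0.02,0,0,0,0,1],[0,0.02,0,0,0,0,1],[0,0.015,0,0,0,0,1],[0,0.01,0,0,0,0,1],[0,0.005,0,0,0,0,1],[0,0.003,0,0,0,0,1],[0,0,0,0,0,0,1]]]}}

```text
clock: 17.75
eef_pos: [479.3, 47.4, 151.0]
tool_rot: [0.13, -3.139, -0.001]
ft_force: [0.4, -0.4, 0.2]
finger_gap: 0.1
gripper_force: 0.0
```

```bash
python3 fin.py scene
```

```text
turn [ 0.002 -0.002  0.037]
at [479.3  47.4 151. ] case [-47.1 202.7 151. ] F [ 0.4 -0.4  0.2] gap 0.1 t 17.75 q6 -0.15
back 19 [-231.7 -224.2 -218.8]
back 14 [219.4 225.1 230.6]
front 38 [-230.4 -224.  -218.6]
```

Call:
{"method": "step_arm", "body": {"plan": [[[0,0.004,0,0,0,0,1],[0,0.003,0,0,0,0,1],[0,0.003,0,0,0,0,1],[0,0.002,0,0,0,0,1],[0,0.002,0,0,0,0,1]]]}}

```text
clock: 18.42
eef_pos: [478.3, 61.0, 151.0]
tool_rot: [0.13, -3.139, 0.002]
ft_force: [-1.4, -7.3, -1.2]
finger_gap: 0.0
gripper_force: 4.1
```

Call:
{"method": "step_arm", "body": {"plan": [[[0,0.001,0,0,0,0,1],[0,0.001,0,0,0,0,1],[0,0.001,0,0,0,0,1]]]}}

```text
clock: 18.8
eef_pos: [478.3, 61.0, 151.1]
tool_rot: [0.127, -3.139, 0.012]
ft_force: [-1.0, -16.8, -1.3]
finger_gap: 0.2
gripper_force: 8.1
```

At the shut stop (17 N, no motion). Backing off and lifting clear.

Call:
{"method": "step_arm", "body": {"plan": [[[0,-0.006,0,0,0,0,1],[0,-0.006,0,0,0,0,1],[0,0,-0.04,0,0,0,1],[0,0,-0.06,0,0,0,1],[0.04,0,-0.03,0,0,0,1],[0.04,0,0,0,0,0,1],[0,0,0,0,0,0,1],[0,0,0,0,0,0,1]]]}}

```text
clock: 19.8
eef_pos: [400.3, 45.7, 281.4]
tool_rot: [-0.13, 3.136, -0.0]
ft_force: [0.1, 0.5, -0.2]
finger_gap: 0.1
gripper_force: 0.0
```

```bash
python3 fin.py scene; python3 fin.py top; python3 - <<'E'
from h import *
f=cams.grab_frame("scene");cv2.imwrite("pics/end.png",cv2.resize(f["image"][:,:,::-1],(800,600)))
E
```

```text
turn [-0.002  0.016  0.037]
at [400.3  45.7 281.4] case [-126.1  207.   281.4] F [ 0.1  0.5 -0.2] gap 0.1 t 19.8 q6 -0.17
back 19 [-231.4 -224.2 -218.4]
back 15 [232.2 238.2 243.6]
front 37 [-230.4 -224.8 -218.3]
front 34 [231.5 237.1 243.8]
turn [-0.002  0.011  0.038]
at [400.5  45.6 281.2] case [-125.9  207.   281.2] F [ 0.5  0.5 -0.1] gap 0.1 t 19.85 q6 -0.17
back 13 [-229.7 -223.1 -218.7]
back 15 [231.4 236.4 243.9]
front 43 [-231.5 -223.4 -218.7]
```

View pics/end.png

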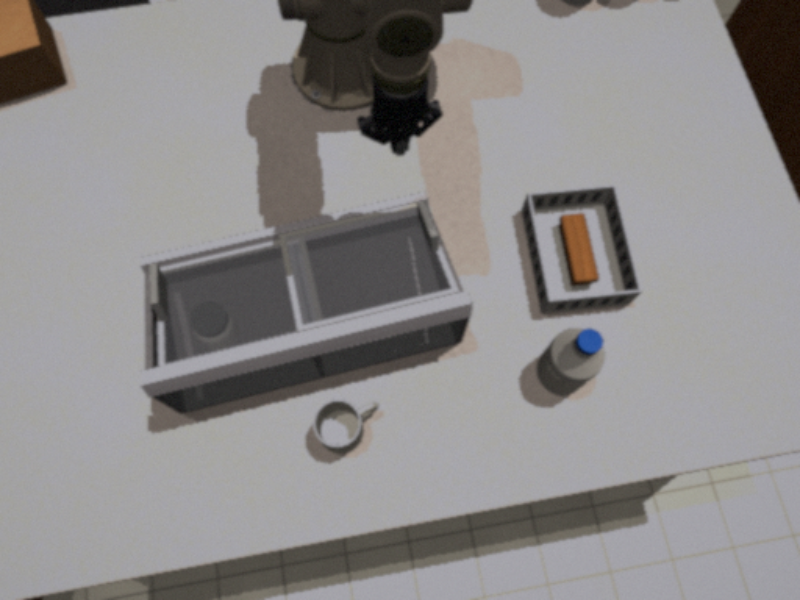

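The brush is in the basket at (578,248), the left door is shut with its fin at +238 and the right door hasn't moved. The jar, mug and bottle are where they started. Handing in.

```bash
python3 -c "
from cell import r
print(r.close_job())"
```

```text
the job is handed in; nothing more can be done
None
```

The brush is bristles down on the basket floor and its case door is shut again. The jar door was never touched and still stands about 14 mm ajar, as it started. The jar, bottle and mug were not disturbed, and the job was handed in at about 20 s.

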